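# Find the hidden notch and lock the punch stand

### The job

Lock the six chasing punches into their iron stand so that it can be carried: turn the brass bar knob clockwise (seen from above) by feel until its drag dips and it drops into its one hidden notch, and leave it there. Then slide the steel keeper comb by its upright post towards the knob until it is fully home, and let go. Never force the keeper against the lock (if it stops short, the notch has not been found), and leave the tray, mortar, mallet head and lid where they are.

Things in the scene. Friction and masses are not known exactly. Their poses are not given: they have to be found in the camera images.
- stand: Cast iron punch stand, fixed. Origin at bench height below its middle; y axis along it, from the lock box to the keeper's post. Foot 130 x 286 x 12 mm (x, y, z), block 100 x 190 x 55; six upright punches at x = -27, 27 mm, y = -24, 20, 64 mm, tops 98 to 106 mm up. Lock box 84 x 84, 110 mm tall at its -y end, the knob on top.
- knob_grip (a point): Point to grip the brass knob: on its vertical turning axis (stand x = 0, y = -95 mm), half-way up its bar, 139 mm above the bench. Bar 56 mm long, 14 thick, top at 152 mm; a 44 mm flange below it reaches up to 116 mm. x axis along the bar. Turns clockwise from above (yaw falls), 2.0 rad between stops; starts within 0.25 rad of the anticlockwise one; the notch is 0.5 to 1.5 rad further on.
- knob: The knob with its hidden ring; origin 110 mm up, x along the bar. Friction 0.1 N m against any motion. The notch adds a torque: over the last 0.24 rad before its centre a pull forward growing to 0.3 N m (turning torque dips below zero), just past the centre 0.3 N m backward, fading over 0.24 rad. Let go within 0.1 rad of the centre, it settles there. It cannot be seen; turning back is allowed.
- keeper_post (a point): Point to grip the keeper: centre of the upper part of its upright round steel post, 14 mm in diameter, 139 mm above the bench; the post is free from 83 mm to its top at 151 mm. It stands at x = 0 of the stand, y = 121 to 122 mm when open, 104 mm when fully home. Axes as the stand's.
- keeper: Steel keeper comb: flat bar between the punch rows with three cross teeth and the post; origin at bench height below the post, axes as the stand's. Slides along the stand's y only, 18 mm towards the knob to its end stop (home), friction 2 N. Unless the knob is within about 0.1 rad of its notch, its nose meets the hidden ring after 1 to 3 mm: press no harder than 20 N there.
- mortar: Squat brass mortar, 100 mm wide, 78 mm tall, origin under its centre; not to be moved.
- mallet: Hardwood mallet head with rawhide faces, without its handle, lying on its side along its x axis, 114 x 62 x 62 mm, origin under its centre; not to be moved.
- lid: Oval copper lid with a small brass knob, 160 x 100 mm, 31 mm tall, origin under its centre; not to be moved.
- tray: Riveted round copper coffee tray with two side handles, 260 mm across, 308 mm over the handles, 28 mm tall, origin under its centre; not to be moved.

How it is judged (in metres and radians):
At the end, for the whole second after the job is handed in: The keeper is fully home in the lock (within 2.5 mm of its end stop, which is possible only with the knob in its notch), and keeper and knob are at rest and released (y of keeper in the frame of stand below 0.1065 m and linear speed of keeper below 0.01 m/s and angular speed of knob below 0.1 rad/s); the robot touches nothing.
It fails at once if the keeper is forced against the lock's ring (more than 20 N) (contact force between keeper and knob above 20 N).
It fails at once if a bystander is moved more than 20 mm (distance of any of mortar, mallet, lid, tray from where it was at the start of the episode above 0.02 m).
It also fails if it takes over 58 s, if anything falls off the work surface, if the arm or the gripper's body presses on something with over 40 N, if the wrist force passes 120 N, or if a joint passes its speed limit or range.

### The arm

A 6-joint arm with a two-finger parallel gripper is mounted at the origin on the work surface. World frame = base frame: x ahead of the robot, y to its left, z up, the work surface at z = 0. Lengths are in mm, angles in rad, forces in N, time in s.
With the tool pointing down it reaches from about 350 to 975 mm from the base axis. Payload 7.1 kg.
Tool frame: the origin (TCP) lies at the very end of the fingers, on their centre line; the grasp point (between the pads) lies 19 mm behind it; z points along the fingers, y is the direction in which the jaws open and shut (so a half turn about z gives the same grasp; the last joint's range is limited). The gripper opens to 88 mm and grips with 3 to 60 N. Pads are 20 mm wide; open, the fingers measure 115 mm over their backs; the gripper's body (75 mm by 178 mm) begins 61 mm behind the grasp point.
Start: joints at [-1.278, 0.423, 1.63, -0, 1.089, -0.019], TCP at [191.75, -594.842, 222.675] pointing down, gripper open.
Joint ranges: [-3, 3], [-0.9, 2.11], [0.09, 2.58], [-1.31, 4.45], [0.11, 2.69], [-2.54, 2.54]. Speed limits (rad/s): [2.39, 2.39, 3.01, 3.14, 3.14, 3.14].

### API

Orientations are given as a rotation vector (axis times angle).
In Python, from workcell import * gives the robot as it stands.
- The arm moves only by the tool play_rows, never from a script. Its argument "plan" is text: rows parted by semicolons, each of 7 numbers parted by spaces: the finger opening in cm, from 0 to 8.78, then the shift along the tool's x, y, z in cm, then the turn, a rotation vector about the tool's x, y, z in degrees. A call has 1 to 20 rows; each row shifts and turns the commanded pose from where the row before left it, along the tool's axes as they then stand; what a row does not reach is not made up. A row lasts 1/8 s, in which the tool goes at most 62.5 mm and 10.7 degrees, less where a joint would pass 70% of its speed; a pose out of reach is approached as far as the arm can. A call is refused whole if a number of a shift passes 6.25 or a number of a turn 10.7, either way. A call with a gripper value outside its range is refused whole. The fingers move at their own pace and stop on an object; the grip force is fixed at half the most. Time passes only in rows, so rows that do not move let the fingers close. It gives the time, the measured TCP pose, the force and the opening at its end, in the units of the state.
- get_obs(): the state, without advancing time (a new reading comes with each control period).
- get_image(name): name is "side" or "top" or "wrist"; returns a dict with "pixels" (400x640x3 uint8, red, green, blue), "range_z" (400x640 float32, mm along the optical axis (not along the pixel's ray), 0 where there is no reading), "fx", "fy", "cx", "cy" (pixels), "eye" and "attitude" of the camera in the world. Camera axes: x right, y down, z forward; pixel columns grow to the right and rows downward; lengths in mm; the calibration is good to about 2 mm. A picture is of the moment at which its call begins.
- close_job(): hands the job in, once; it reports no verdict.
The state is a dict: "t": time; "qpos": joint angles; "qvel": joint speeds; "joint_torque": joint torques, N m; "ee_pos": TCP position; "orientation": TCP orientation; "ft_force": force on the tool from outside, world axes, zero at the start; "moment": the same for the moment, N m; "width": finger opening in mm.
Only numpy, scipy, OpenCV 4.12 (cv2) and the standard library are available. Lean on these libraries where they do the work, as an engineer would, in place of code of your own. Each camera call takes 0.05 s, during which the arm holds its last target. There are 200 camera calls.

## Working session

There is one attempt and no reset: what is moved stays moved. The work goes in short steps, Python scripts to look and compute and a tool call to move; the robot and the scene stay as the last step left them, time stands still between calls to the robot, and variables do not carry over. Pictures are saved under pics/ and viewed, about 8 in all and at most 12, crops included, and the job is handed in when it is done.

Besides the shell and the picture viewer there is one more tool, called as a command line: name --argument value ..., lists and objects as JSON in quotes. play_rows: Moves the arm, as the interface text tells. Its arguments: {"type":"object","properties":{"plan":{"type":"string"}},"required":["plan"]}

```bash
mkdir -p pics
python3 - <<'E'
from workcell import *
import cv2,numpy as np
o=get_obs(); print({k:np.round(v,3) for k,v in o.items()})
for n in("top","side"):
    im=get_image(n); cv2.imwrite(f"pics/{n}0.png",im["pixels"][:,:,::-1]); np.savez(f"{n}0.npz",**im)
    print(n,im["fx"],im["fy"],im["cx"],im["cy"],im["eye"],im["attitude"])
E
```

```text
{'t': np.float64(0.0), 'qpos': array([-1.278,  0.424,  1.631, -0.   ,  1.089, -0.019]), 'qvel': array([-0.001, -0.   , -0.001, -0.   ,  0.001,  0.002]), 'joint_torque': array([-3.0000e-03, -5.4464e+01, -2.7367e+01,  6.4000e-02,  2.3000e-02,
       -0.0000e+00]), 'ee_pos': array([ 191.585, -594.326,  221.92 ]), 'orientation': array([-3.102, -0.488,  0.   ]), 'ft_force': array([-0.141, -0.519, -0.661]), 'moment': array([-0.036, -0.019, -0.053]), 'width': np.float64(88.021)}
top 482.0280145425845 482.0280145425845 324.5337283130064 198.11282110717886 [ 423.30813436  -18.2142442  1515.25567861] [-2.20506056  2.17173869 -0.07842847]
side 494.3951241270653 494.3951241270653 309.6969948159616 200.37055525954534 [ 335.18646744  900.94292737 1037.52023887] [-0.25467778  2.79046217 -1.20579384]
```

View pics/top0.png

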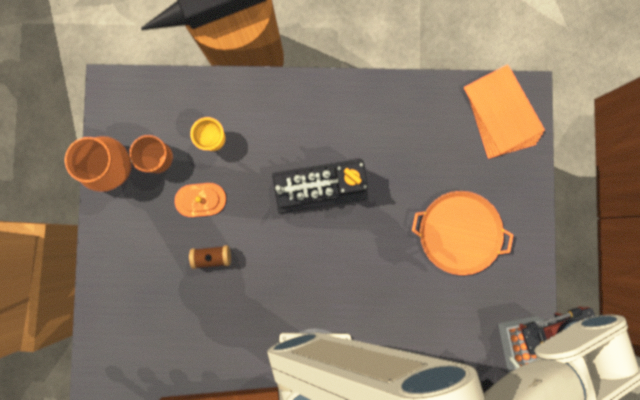

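View pics/side0.png

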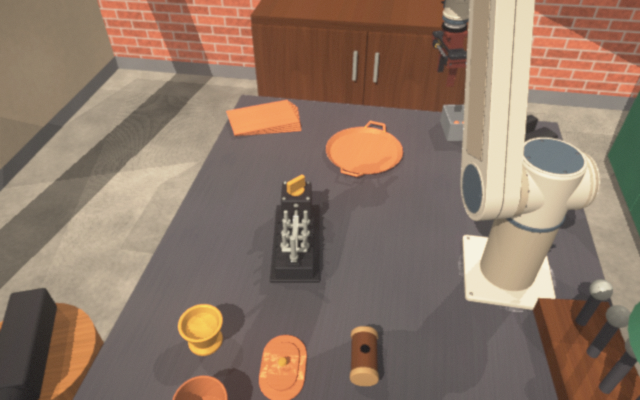

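The top view shows the stand with its knob at about (352,177) and its post at about (280,188). The tray is to the right, and the mortar, lid and mallet are to the left. Next I measure the knob and post from both views.

```bash
cat > h.py <<'E'
import numpy as np,cv2
from scipy.spatial.transform import Rotation as R
def world(im,u,v,z=None):
    """pixels to world points, by the range image or on the plane z"""
    A=R.from_rotvec(im["attitude"]).as_matrix(); u=np.asarray(u,float); v=np.asarray(v,float)
    d=np.stack([(u-im["cx"])/im["fx"],(v-im["cy"])/im["fy"],np.ones_like(u)],-1)
    w=d@A.T
    s=im["range_z"][v.astype(int),u.astype(int)] if z is None else (z-im["eye"][2])/w[...,2]
    return im["eye"]+w*s[...,None]
def cloud(im):
    v,u=np.mgrid[:400,:640]; return world(im,u,v)
E
python3 - <<'E'
from h import *
for n in("top","side"):
    im=dict(np.load(f"{n}0.npz")); P=cloud(im); hsv=cv2.cvtColor(im["pixels"],cv2.COLOR_RGB2HSV)
    box=np.zeros((400,640),bool)
    if n=="top": box[150:220,265:375]=1
    else: box[165:290,260:330]=1
    ok=box&(im["range_z"]>0)
    print(n,"bench z",np.median(P[...,2][ok]))
    br=ok&(hsv[...,0]>12)&(hsv[...,0]<32)&(hsv[...,1]>130)
    b=P[br]; t=b[b[:,2]>140]; print("brass",len(b),"top",len(t))
    if len(t)>3:
        m=t.mean(0); w,V=np.linalg.eigh(np.cov(t[:,:2].T)); print(m.round(1),"bar yaw",np.arctan2(*V[::-1,1]),np.sqrt(w))
    st=ok&(P[...,2]>45)&(P[...,2]<60); q=P[st]; print("block",len(q), cv2.minAreaRect(q[:,:2].astype(np.float32)))
    st=ok&(P[...,2]>102)&(P[...,2]<116)&~br; q=P[st]; print("lockbox+punch",len(q))
    st=ok&(P[...,2]>143)&~br; print("post",P[st].round(0), np.argwhere(st)[:,::-1].tolist())
    x0,x1,y0,y1=(265,375,150,220) if n=="top" else (260,330,165,290)
    c=im["pixels"][y0:y1,x0:x1,::-1]; cv2.imwrite(f"pics/{n}c.png",cv2.resize(c,None,fx=6 if n=="top" else 4.5,fy=6 if n=="top" else 4.5,interpolation=cv2.INTER_CUBIC))
E
```

```text
top bench z 6.564912230618802
brass 259 top 100
[ 580.9 -100.   151.5] bar yaw 0.881522937339626 [ 4.21462038 16.09535228]
block 1273 ((563.8802490234375, -3.4654388427734375), (100.76899719238281, 266.6068115234375), 10.109272956848145)
lockbox+punch 558
post [[549. 113. 154.]
 [549. 110. 152.]
 [546. 116. 152.]
 [546. 113. 153.]
 [546. 111. 149.]
 [546. 108. 149.]
 [543. 116. 148.]
 [543. 113. 147.]
 [543. 111. 148.]
 [544. 108. 146.]
 [544. 105. 147.]
 [540. 116. 150.]
 [540. 110. 153.]
 [540. 107. 151.]
 [541. 105. 143.]
 [538. 113. 147.]
 [538. 110. 148.]
 [538. 108. 145.]] [[277, 186], [278, 186], [276, 187], [277, 187], [278, 187], [279, 187], [276, 188], [277, 188], [278, 188], [279, 188], [280, 188], [276, 189], [278, 189], [279, 189], [280, 189], [277, 190], [278, 190], [279, 190]]
side bench z 6.8423716411336954
brass 304 top 115
[582.5 -95.8 149.3] bar yaw 0.8748211483121646 [ 4.29197672 16.36814875]
block 1211 ((565.5040283203125, 7.761962890625), (99.74687194824219, 253.4618682861328), 10.583553314208984)
lockbox+punch 444
post [[ 562. -114.  144.]
 [ 550.  107.  150.]

[... 249 characters left out ...]
.]
 [ 549.  120.  154.]
 [ 547.  118.  151.]
 [ 545.  118.  152.]
 [ 543.  115.  149.]
 [ 540.  115.  150.]
 [ 539.  112.  147.]
 [ 550.  119.  149.]
 [ 547.  120.  150.]
 [ 545.  118.  149.]
 [ 543.  117.  148.]
 [ 540.  117.  148.]
 [ 538.  113.  145.]
 [ 547.  120.  146.]
 [ 545.  118.  145.]
 [ 542.  118.  146.]
 [ 544.  121.  144.]] [[304, 179], [291, 236], [292, 236], [293, 236], [290, 237], [291, 237], [292, 237], [293, 237], [294, 237], [290, 238], [291, 238], [292, 238], [293, 238], [294, 238], [290, 239], [291, 239], [292, 239], [293, 239], [294, 239], [295, 239], [290, 240], [291, 240], [292, 240], [293, 240], [294, 240], [295, 240], [291, 241], [292, 241], [293, 241], [292, 242]]
```

View pics/topc.png

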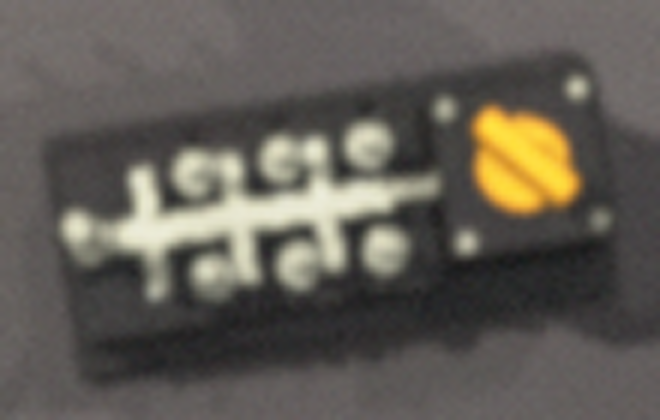

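Both views agree. The stand's yaw is about 10.2°, the knob axis is near (581.5, -98), the bar's yaw is about 50.3° and the post is near (544, 113). I move above the knob and turn the tool to match the bar.

play_rows --plan "8.78 3.74 -2.52 0 0 0 0;8.78 3.74 -2.52 0 0 0 0;8.78 3.74 -2.52 0 0 0 0;8.78 3.74 -2.52 0 0 0 0;8.78 3.74 -2.52 0 0 0 0;8.78 3.74 -2.52 0 0 0 0;8.78 3.74 -2.52 0 0 0 0;8.78 3.74 -2.52 0 0 0 0;8.78 3.74 -2.52 0 0 0 0;8.78 3.74 -2.52 0 0 0 0;8.78 3.74 -2.52 0 0 0 0;8.78 3.74 -2.52 0 0 0 0;8.78 3.74 -2.52 0 0 0 0;8.78 3.74 -2.52 0 0 0 0;8.78 0 0 0 0 0 -8.1;8.78 0 0 0 0 0 -8.1;8.78 0 0 0 0 0 -8.1;8.78 0 0 0 0 0 -8.1;8.78 0 0 0 0 0 0;8.78 0 0 0 0 0 0"

```text
t: 2.6
ee_pos: [581.7, -98.4, 222.5]
orientation: [-2.846, -1.33, 0.001]
ft_force: [0.3, 0.2, -0.2]
width: 87.4
```

```bash
cat >> h.py <<'E'
def bar(im,zmin=140):
    P=cloud(im); hsv=cv2.cvtColor(im["pixels"],cv2.COLOR_RGB2HSV)
    br=(im["range_z"]>0)&(hsv[...,0]>12)&(hsv[...,0]<32)&(hsv[...,1]>130)&(P[...,2]>zmin)&(P[...,2]<160)&(np.hypot(P[...,0]-581,P[...,1]+98)<45)
    t=P[br]; r=cv2.minAreaRect(t[:,:2].astype(np.float32)); w,V=np.linalg.eigh(np.cov(t[:,:2].T))
    return len(t),t.mean(0).round(1),"yaw",round(np.degrees(np.arctan2(*V[::-1,1])),1),r
E
python3 - <<'E'
from workcell import *
from h import *
im=get_image("wrist"); cv2.imwrite("pics/w1.png",im["pixels"][:,:,::-1]); np.savez("w1.npz",**im)
print(im["eye"],im["attitude"],bar(im)); o=get_obs(); print(o["qpos"].round(3),o["moment"].round(3),o["joint_torque"].round(3))
E
```

```text
[629.07837541 -40.33793588 383.84898757] [ 2.70151024 -0.97975653 -0.13763107] (95, array([ 581.1, -105.7,  148.5]), 'yaw', np.float64(-136.3), ((581.6603393554688, -102.0784912109375), (55.88181686401367, 13.583431243896484), 50.01537322998047))
[-0.188  0.372  1.709  0.     1.06   0.508] [-0.035 -0.053 -0.029] [ 1.2000e-02 -5.0788e+01 -2.6821e+01  6.3000e-02 -2.0000e-02  1.8000e-02]
```

View pics/w1.png

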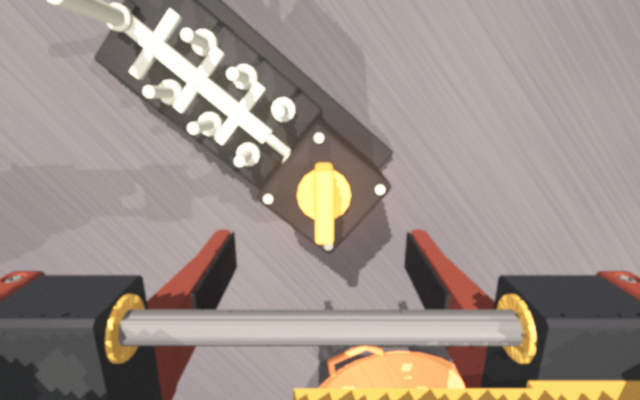

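The wrist view shows the bar vertical in the image, from about (324,164) to (325,243), so it is aligned with the tool. The box screws are at (319,138), (380,189), (328,245) and (268,199). I cast rays for these.

Run:
```python
from h import *
im=dict(np.load("w1.npz"))
hsv=cv2.cvtColor(im["pixels"],cv2.COLOR_RGB2HSV)
m=((hsv[...,0]>12)&(hsv[...,0]<34)&(hsv[...,1]>90)&(hsv[...,2]>150)).astype(np.uint8); m[:130]=0;m[260:]=0;m[:,:270]=0;m[:,380:]=0
P=cloud(im)
for lo,hi,z in((138,165,152),(105,125,116)):
    k=(m>0)&(P[...,2]>lo)&(P[...,2]<hi); v,u=np.nonzero(k); w=world(im,u,v,z)
    print(z,len(u),cv2.minAreaRect(w[:,:2].astype(np.float32)),cv2.minEnclosingCircle(w[:,:2].astype(np.float32)),u.min(),u.max(),v.min(),v.max())
e=world(im,[324,325],[164,243],152); print("ends",e.round(1),e.mean(0).round(1),np.degrees(np.arctan2(*(e[0]-e[1])[1::-1])))
s=world(im,[319,380,328,268],[138,189,245,199],111); print(s.round(1),s.mean(0).round(1))
# top, side: rays through bar pixels at z=152
for n in("top","side"):
    i=dict(np.load(f"{n}0.npz")); h=cv2.cvtColor(i["pixels"],cv2.COLOR_RGB2HSV); P=cloud(i)
    k=(h[...,0]>12)&(h[...,0]<32)&(h[...,1]>130)&(P[...,2]>143)&(np.hypot(P[...,0]-581,P[...,1]+98)<45)
    v,u=np.nonzero(k); w=world(i,u,v,152); print(n,cv2.minAreaRect(w[:,:2].astype(np.float32)))
    k=(P[...,2]>142)&(np.hypot(P[...,0]-544,P[...,1]-112)<20); v,u=np.nonzero(k); w=world(i,u,v,151);print("post",len(u),cv2.minEnclosingCircle(w[:,:2].astype(np.float32)),w.mean(0))
```

```text
152 595 ((582.7735595703125, -100.6898193359375), (56.99698257446289, 13.28113079071045), 49.897682189941406) ((582.5615844726562, -100.45636749267578), 28.7402400970459) 315 334 168 244
116 1203 ((579.5679931640625, -108.66348266601562), (69.81309509277344, 46.04582595825195), 72.88125610351562) ((576.5426635742188, -107.70357513427734), 36.30625534057617) 296 351 161 245
ends [[ 602.6  -76.5  152. ]
 [ 565.5 -122.3  152. ]] [584.  -99.4 152. ] 51.03155167644563
[[ 608.2  -64.2  111. ]
 [ 620.  -128.7  111. ]
 [ 555.  -139.9  111. ]
 [ 543.2  -75.7  111. ]] [ 581.6 -102.1  111. ]
top ((580.2137451171875, -100.40464782714844), (54.8984260559082, 14.275545120239258), 50.02311706542969)
post 18 ((543.1488647460938, 110.21809387207031), 6.384493350982666) [542.82642206 110.52588878 151.        ]
side ((582.1290283203125, -93.28667449951172), (59.72575759887695, 21.826763153076172), 50.64917755126953)
post 32 ((544.9232177734375, 117.00875854492188), 10.205385208129883) [544.62400049 116.89167956 151.        ]
```

play_rows --plan "8.78 -0.12 0.11 2.45 0 0 0;8.78 0 0 2.45 0 0 0;8.78 0 0 2.45 0 0 0;8.78 0 0 2.45 0 0 0;8.78 0 0 0 0 0 0;4 0 0 0 0 0 0;3 0 0 0 0 0 0;2.4 0 0 0 0 0 0;1.9 0 0 0 0 0 0;1.6 0 0 0 0 0 0;1.5 0 0 0 0 0 0;1.4 0 0 0 0 0 0;1.2 0 0 0 0 0 0;1 0 0 0 0 0 0;0.5 0 0 0 0 0 0;0 0 0 0 0 0 0;0 0 0 0 0 0 0"

```text
t: 4.78
ee_pos: [583.1, -100.9, 124.8]
orientation: [2.842, 1.334, 0.003]
ft_force: [3.8, -3.8, -3.5]
width: 13.9
```

```bash
cat > s.py <<'E'
from workcell import *
import numpy as np
o=get_obs(); r=o["orientation"]
yaw=np.degrees(2*np.arctan2(-r[1],-r[0])) if r[0]<0 else np.degrees(2*np.arctan2(r[1],r[0]))
print("t",round(o["t"],2),"pos",o["ee_pos"].round(1),"yaw",round(yaw,2),"F",o["ft_force"].round(2),"M",o["moment"].round(3),"tq6",o["joint_torque"][5].round(3),"q6",o["qpos"][5].round(3),"w",round(o["width"],1))
E
python3 s.py
```

```text
t 4.78 pos [ 583.1 -100.9  124.8] yaw 50.28 F [ 3.84 -3.82 -3.48] M [-0.603 -0.549  0.144] tq6 0.096 q6 0.503 w 13.9
```

play_rows --plan "0 0 0.16 0 0 0 0;0 0 0 0 0 0 0;0 0 0 0 0 0 4;0 0 0 0 0 0 0"

```text
t: 5.28
ee_pos: [583.2, -101.0, 124.8]
orientation: [-2.889, -1.235, -0.0]
ft_force: [-0.7, 0.1, 0.2]
width: 14.0
```

```bash
python3 s.py
```

```text
t 5.28 pos [ 583.2 -101.   124.8] yaw 46.28 F [-0.66  0.13  0.19] M [ 0.035 -0.078 -0.082] tq6 0.283 q6 0.571 w 14.0
```

play_rows --plan "0 0 0 0 0 0 4;0 0 0 0 0 0 4;0 0 0 0 0 0 0"

```text
t: 5.65
ee_pos: [583.2, -101.0, 124.7]
orientation: [-2.967, -1.032, -0.0]
ft_force: [0.5, -0.6, 1.9]
width: 14.2
```

```bash
python3 s.py
```

```text
t 5.65 pos [ 583.2 -101.   124.7] yaw 38.35 F [ 0.48 -0.61  1.9 ] M [-0.033 -0.087 -0.091] tq6 0.292 q6 0.71 w 14.2
```

play_rows --plan "0 0 0 0 0 0 4;0 0 0 0 0 0 4;0 0 0 0 0 0 0"

```text
t: 6.02
ee_pos: [583.3, -101.1, 124.8]
orientation: [3.032, 0.823, 0.0]
ft_force: [-0.2, -0.5, 1.7]
width: 13.7
```

```bash
python3 s.py
```

```text
t 6.03 pos [ 583.3 -101.1  124.8] yaw 30.39 F [-0.15 -0.51  1.65] M [-0.068 -0.126 -0.055] tq6 0.282 q6 0.849 w 13.7
```

play_rows --plan "0 0 0 0 0 0 4;0 0 0 0 0 0 0"

```text
t: 6.28
ee_pos: [583.3, -101.2, 124.7]
orientation: [3.058, 0.718, 0.0]
ft_force: [0.3, -0.4, 2.5]
width: 13.9
```

```bash
python3 s.py
```

```text
t 6.28 pos [ 583.3 -101.2  124.7] yaw 26.41 F [ 0.27 -0.42  2.46] M [-0.041 -0.147 -0.08 ] tq6 0.271 q6 0.918 w 13.9
```

play_rows --plan "0 0 0 0 0 0 4;0 0 0 0 0 0 0"

```text
t: 6.52
ee_pos: [583.3, -101.2, 124.8]
orientation: [3.081, 0.611, 0.0]
ft_force: [0.5, -0.6, 1.1]
width: 13.8
```

```bash
python3 s.py
```

```text
t 6.53 pos [ 583.3 -101.2  124.8] yaw 22.42 F [ 0.48 -0.61  1.06] M [-0.267 -0.167 -0.028] tq6 0.244 q6 0.988 w 13.8
```

play_rows --plan "0 0 0 0 0 0 4;0 0 0 0 0 0 0"

```text
t: 6.78
ee_pos: [583.3, -101.2, 124.8]
orientation: [3.101, 0.503, 0.0]
ft_force: [0.0, -1.3, 0.8]
width: 13.5
```

```bash
python3 s.py
```

```text
t 6.78 pos [ 583.3 -101.2  124.8] yaw 18.42 F [ 0.01 -1.3   0.82] M [-0.3   -0.197 -0.14 ] tq6 0.232 q6 1.058 w 13.5
```

play_rows --plan "0 0 0 0 0 0 4;0 0 0 0 0 0 0"

```text
t: 7.02
ee_pos: [583.3, -101.3, 124.8]
orientation: [3.117, 0.394, 0.001]
ft_force: [0.7, -1.1, 1.6]
width: 14.2
```

```bash
python3 s.py
```

```text
t 7.03 pos [ 583.3 -101.3  124.8] yaw 14.42 F [ 0.67 -1.08  1.6 ] M [-0.45  -0.287 -0.253] tq6 0.116 q6 1.127 w 14.2
```

play_rows --plan "0 0 0 0 0 0 4;0 0 0 0 0 0 0"

```text
t: 7.28
ee_pos: [583.4, -101.3, 124.8]
orientation: [3.128, 0.285, 0.001]
ft_force: [0.6, -3.0, 1.5]
width: 13.8
```

```bash
python3 s.py
```

```text
t 7.28 pos [ 583.4 -101.3  124.8] yaw 10.41 F [ 0.58 -2.98  1.52] M [-0.573 -0.29  -0.341] tq6 -0.037 q6 1.197 w 13.8
```

play_rows --plan "0 0 0 0 0 0 4;0 0 0 0 0 0 0"

```text
t: 7.52
ee_pos: [583.4, -101.4, 124.8]
orientation: [3.136, 0.176, 0.001]
ft_force: [1.6, -3.4, 1.3]
width: 13.9
```

```bash
python3 s.py
```

```text
t 7.53 pos [ 583.4 -101.4  124.8] yaw 6.42 F [ 1.63 -3.4   1.29] M [-0.693 -0.302 -0.348] tq6 -0.027 q6 1.267 w 13.9
```

play_rows --plan "0 0 0 0 0 0 2;0 0 0 0 0 0 0"

```text
t: 7.78
ee_pos: [583.4, -101.4, 124.8]
orientation: [3.139, 0.119, 0.0]
ft_force: [0.6, -4.1, 2.2]
width: 13.6
```

```bash
python3 s.py
```

```text
t 7.78 pos [ 583.4 -101.4  124.8] yaw 4.34 F [ 0.61 -4.06  2.16] M [-0.948 -0.314  0.083] tq6 0.237 q6 1.304 w 13.6
```

play_rows --plan "0 0 0 0 0 0 2;0 0 0 0 0 0 0"

```text
t: 8.02
ee_pos: [583.3, -101.4, 124.7]
orientation: [3.14, 0.062, 0.0]
ft_force: [1.6, -6.6, 1.2]
width: 13.4
```

```bash
python3 s.py
```

```text
t 8.03 pos [ 583.3 -101.4  124.7] yaw 2.27 F [ 1.6  -6.62  1.23] M [-0.998 -0.31   0.395] tq6 0.476 q6 1.34 w 13.4
```

The moment jumped from -0.35 to +0.4 N m between yaw 6.4° and 2.3°, so the notch centre is at about 5°. I turn back to it and open.

play_rows --plan "0 0 0.16 0 0 0 -2.6;0 0 0 0 0 0 0;0 0 0 0 0 0 0"

```text
t: 8.4
ee_pos: [583.3, -101.5, 124.7]
orientation: [-3.137, -0.131, -0.0]
ft_force: [1.0, 5.7, 3.3]
width: 13.6
```

```bash
python3 s.py
```

```text
t 8.4 pos [ 583.3 -101.5  124.7] yaw 4.8 F [1.03 5.7  3.27] M [ 0.708 -0.426 -0.005] tq6 0.008 q6 1.293 w 13.6
```

play_rows --plan "2.5 0 0 0 0 0 0;4 0 0 0 0 0 0;6 0 0 0 0 0 0;8 0 0 0 0 0 0;8.78 0 0 0 0 0 0;8.78 0 0 -3 0 0 0;8.78 0 0 -3.5 0 0 0;8.78 0 0 -3.5 0 0 0;8.78 0 0 0 0 0 0;8.78 0 0 0 0 0 0"

```text
t: 9.65
ee_pos: [582.7, -102.6, 223.9]
orientation: [-3.139, -0.133, 0.001]
ft_force: [-0.5, -0.3, -0.5]
width: 87.6
```

```bash
python3 s.py
python3 - <<'E'
from workcell import *
from h import *
im=get_image("wrist"); cv2.imwrite("pics/w2.png",im["pixels"][:,:,::-1]); np.savez("w2.npz",**im)
print(bar(im))
E
```

```text
t 9.65 pos [ 582.7 -102.6  223.9] yaw 4.86 F [-0.54 -0.28 -0.54] M [ 0.003  0.043 -0.021] tq6 0.001 q6 1.292 w 87.6
(124, array([ 589.3, -106.3,  148.1]), 'yaw', np.float64(-169.5), ((585.6214599609375, -107.67286682128906), (51.33191680908203, 11.736952781677246), 18.401018142700195))
```

View pics/w2.png

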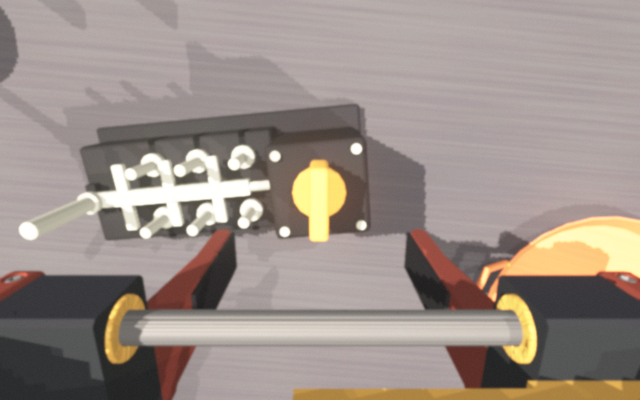

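The wrist view shows the bar still vertical, from about (318,160) to (319,241), so the knob stayed at about 5° in the notch. Next I move above the post, which should be at about (545, 112).

play_rows --plan "8.78 -0.39 -4.34 0 0 0 0;8.78 -0.39 -4.34 0 0 0 0;8.78 -0.39 -4.34 0 0 0 0;8.78 -0.39 -4.34 0 0 0 0;8.78 -0.39 -4.34 0 0 0 0;8.78 0 0 0 0 0 -5.4;8.78 0 0 0 0 0 0;8.78 0 0 0 0 0 0"

```text
t: 10.7
ee_pos: [545.1, 111.5, 223.8]
orientation: [3.129, 0.278, -0.002]
ft_force: [0.3, 0.2, -0.6]
width: 87.8
```

```bash
python3 s.py
python3 - <<'E'
from workcell import *
from h import *
im=get_image("wrist"); cv2.imwrite("pics/w3.png",im["pixels"][:,:,::-1]); np.savez("w3.npz",**im)
P=cloud(im); k=(P[...,2]>143)&(P[...,2]<158)&(np.hypot(P[...,0]-545,P[...,1]-112)<30); v,u=np.nonzero(k); w=world(im,u,v,151)
print(len(u),u.mean(),v.mean(),cv2.minEnclosingCircle(w[:,:2].astype(np.float32)))
E
```

```text
t 10.7 pos [545.1 111.5 223.8] yaw 10.14 F [ 0.33  0.2  -0.58] M [ 0.063 -0.06   0.   ] tq6 -0.013 q6 1.574 w 87.8
301 320.74418604651163 204.72425249169436 ((544.8717651367188, 110.8523178100586), 7.445484161376953)
```

View pics/w3.png

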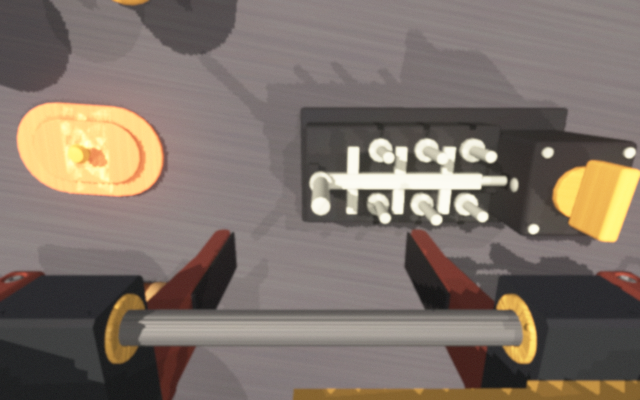

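The post top is at pixel (321,205), which is (544.9, 110.9) in the world and within 1 mm of the tool axis. I go down and close on it.

play_rows --plan "8.78 0 0 2.55 0 0 0;8.78 0 0 2.55 0 0 0;8.78 0 0 2.55 0 0 0;8.78 0 0 2.5 0 0 0;8.78 0 0 0 0 0 0;4 0 0 0 0 0 0;3 0 0 0 0 0 0;2.4 0 0 0 0 0 0;1.9 0 0 0 0 0 0;1.6 0 0 0 0 0 0;1.4 0 0 0 0 0 0;1.2 0 0 0 0 0 0;0.8 0 0 0 0 0 0;0 0 0 0 0 0 0;0 0 0 0 0 0 0"

```text
t: 12.62
ee_pos: [545.4, 111.8, 123.1]
orientation: [3.129, 0.281, -0.0]
ft_force: [0.3, -0.1, -0.8]
width: 13.5
```

```bash
python3 s.py
```

```text
t 12.62 pos [545.4 111.8 123.1] yaw 10.26 F [ 0.32 -0.09 -0.79] M [-0.056  0.01  -0.008] tq6 0.012 q6 1.573 w 13.5
```

play_rows --plan "0 0 0.2 0 0 0 0;0 0 0.2 0 0 0 0;0 0 0 0 0 0 0"

```text
t: 13.0
ee_pos: [546.1, 107.8, 123.1]
orientation: [-3.129, -0.281, 0.0]
ft_force: [0.0, 1.0, 0.2]
width: 13.6
```

play_rows --plan "0 0 0.2 0 0 0 0;0 0 0.2 0 0 0 0;0 0 0.2 0 0 0 0;0 0 0.2 0 0 0 0;0 0 0 0 0 0 0"

```text
t: 13.62
ee_pos: [547.6, 99.7, 123.1]
orientation: [3.129, 0.281, -0.0]
ft_force: [-0.3, -0.8, -0.9]
width: 13.2
```

play_rows --plan "0 0 0.2 0 0 0 0;0 0 0.15 0 0 0 0;0 0 0 0 0 0 0"

```text
t: 14.0
ee_pos: [548.2, 96.5, 123.2]
orientation: [3.129, 0.281, -0.0]
ft_force: [-0.1, -0.2, -0.9]
width: 13.3
```

play_rows --plan "0 0 0.15 0 0 0 0;0 0 0.1 0 0 0 0;0 0 0 0 0 0 0"

```text
t: 14.38
ee_pos: [548.5, 94.5, 123.1]
orientation: [-3.128, -0.281, 0.0]
ft_force: [-1.4, 5.5, -1.4]
width: 13.2
```

play_rows --plan "0 0 0.1 0 0 0 0;0 0 0.05 0 0 0 0;0 0 0 0 0 0 0"

```text
t: 14.75
ee_pos: [548.5, 94.4, 123.1]
orientation: [-3.127, -0.28, 0.001]
ft_force: [-3.7, 13.1, -0.2]
width: 13.4
```

The keeper stopped at 17.6 mm of travel, which is its end stop. I ease the push, open, go up and check.

play_rows --plan "0 0 -0.18 0 0 0 0;0 0 0 0 0 0 0;2.5 0 0 0 0 0 0;4 0 0 0 0 0 0;6 0 0 0 0 0 0;8 0 0 0 0 0 0;8.78 0 0 0 0 0 0;8.78 0 0 -3 0 0 0;8.78 0 0 -3.5 0 0 0;8.78 0 0 -3.5 0 0 0;8.78 0 0 0 0 0 0;8.78 0 0 0 0 0 0"

```text
t: 16.25
ee_pos: [548.0, 94.4, 222.5]
orientation: [3.129, 0.281, -0.001]
ft_force: [-0.5, 0.0, -1.4]
width: 87.5
```

```bash
python3 s.py
python3 - <<'E'
from workcell import *
from h import *
im=get_image("wrist"); cv2.imwrite("pics/w4.png",im["pixels"][:,:,::-1])
P=cloud(im); k=(P[...,2]>143)&(P[...,2]<158)&(np.hypot(P[...,0]-548,P[...,1]-95)<30); v,u=np.nonzero(k); w=world(im,u,v,151)
print(len(u),u.mean(),v.mean(),cv2.minEnclosingCircle(w[:,:2].astype(np.float32)))
E
```

```text
t 16.25 pos [548.   94.4 222.5] yaw 10.27 F [-0.48  0.04 -1.39] M [ 0.059 -0.006 -0.024] tq6 0.0 q6 1.541 w 87.5
309 320.3527508090615 205.16828478964402 ((548.0869140625, 93.90198516845703), 7.58319091796875)
```

View pics/w4.png

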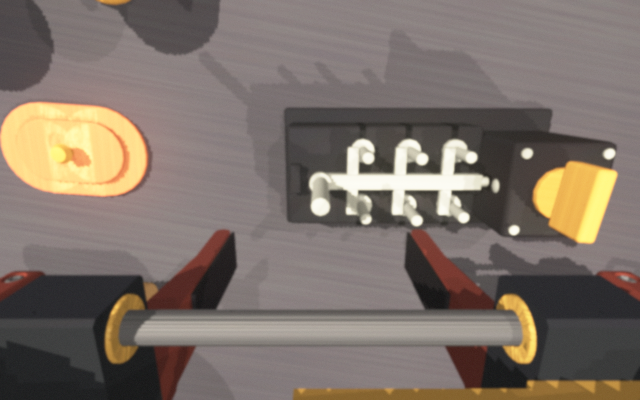

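The post is at pixel (320,205), which is (548.1, 93.9), about 17 mm nearer the knob. The teeth now sit against the punches and the gripper is clear. From knob to post I measure 198.9 mm, and fully home is 199, so I hand in.

```bash
python3 -c "
from workcell import *
print(close_job())"
```

```text
the job is handed in; nothing more can be done
None
```

The knob is in its notch, the keeper comb is fully home, and I handed the job in at about 16 s of the 58 s allowed; no verdict was reported.

- **Knob:** I turned it clockwise about 45° until the turning torque dipped. The torque then jumped from -0.35 to +0.4 N m. I eased back to the centre, where the moment read about 0, and let go. In the wrist view it stayed put.
- **Keeper:** It slid freely past the 1 to 3 mm where the ring would have stopped it, at about 1 N. It met its end stop after 17.6 mm, and I pressed to 13 N there, under the 20 N limit. I then eased the push and let go.
- **Last checks:** Knob axis to post measured 198.9 mm from the gripped positions, against 199 mm when home. By camera, the post moved 17.3 mm. The gripper was about 70 mm above the post, with force readings near zero.
- **Disagreements and gaps:** The cameras and the arm differed by 1 to 3 mm on the knob's position, so I relied on the gripped positions. I did not measure the tray, mortar, mallet head or lid again at the end. Nothing I did came near them.

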